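# Shut and lock the slide cabinet

### The job

Push both open drawers of the little slide cabinet fully home with the fingertips, without slamming them; then push the tab of the steel locking bar on top of the cabinet sideways, to the right as you face the cabinet, as far as it goes, so that its tongues stand in front of the drawers. Grasp and lift nothing, leave the bar alone until both drawers are shut, leave the loose things where they are, and finish with the hand clear.

Things in the scene. Friction and masses are not known exactly. Their poses are not given: they have to be found in the camera images.
- cabinet: low white two-drawer slide cabinet, screwed to the bench: 140 mm deep (x), 280 wide (y), 70 high. Origin: centre of its underside, at bench level; x points from its front to its back (front face at x = -70 mm, towards the robot), y to the left seen from the robot, z up. Yaw up to 0.2 rad. Drawers side by side. Loose things lie on the rear of its top (x > -15 mm, up to 90 mm above the bench)
- drawer_left (a joint): how far the left drawer (+y) stands out of the cabinet, m: 0 = shut with its front flush with the cabinet's front, up to 0.08; slides along the cabinet's -x to open. Starts 0.03 to 0.07 and stays where it is left. Takes about 2 N to move; rigid stop at 0
- drawer_right (a joint): the same for the right drawer (-y)
- left_face (a point): point on the outer face of the left drawer's front, mid width, 44 mm above the bench; moves with the drawer; axes as the cabinet's. The white front is 86 mm wide, 8 to 56 mm above the bench, flat but for a steel knob (14 mm across, 14 mm proud) at mid width, its top 27 mm above the bench: push above the knob
- right_face (a point): the same point on the right drawer
- bar (a joint): how far the steel locking bar is slid to the right (cabinet -y), m: 0 unlocked, 0.045 locked, rigid stop. Starts 0 to 0.006, stays where left, moves at about 2.5 N. At cabinet y = 0 and +126 mm (unlocked) it has two 16 mm wide tongues hanging before the cabinet's front, x -79 to -74 mm, 46 to 75 mm above the bench: unlocked beside the drawers, locked in front of them
- bar_tab (a point): middle of the left (+y) side of the bar's tab, 90 mm above the bench; moves with the bar; axes as the cabinet's. The tab is an upright steel plate 6 mm thick (y), 24 mm wide (x), 75 to 100 mm above the bench; push this side towards -y. The bar lies along the front edge of the cabinet's top, x -66 to -46 mm, upper face 75 mm above the bench
- centrifuge: large fixed centrifuge with a blue front, an obstacle on the bench to the left of the work: go round it. Its body reaches 290 mm towards the robot and 255 mm away from it (x) and 150 mm to either side (y) of its origin, which is under its middle at bench level; 160 mm high at the front edge, 260 mm further back, and its open lid stands up to about 580 mm. It does not move
- tape_roll: loose black tape roll, about 55 mm across, 19 mm high, lying on the rear left of the cabinet's top; leave alone. Origin under its centre
- note_pad: loose yellow note pad 74x74x14 mm, on the rear right of the cabinet's top; leave alone. Origin under its centre
- microtube: loose small tube 42 mm long, 12 mm high, lying on the bench in front of the cabinet between the two open drawers, along the cabinet's x; leave alone. Origin under its centre
- pen: loose marker pen 135 mm long, 16 mm high, lying crosswise on the bench near its front edge, on the right; leave alone. Origin under its centre
- forceps: loose forceps 129 mm long, 8 mm high, lying crosswise on the bench near its front edge, in the middle; leave alone. Origin under its centre
- beaker: loose beaker 54 mm across, 70 mm high, upright on the bench near its front edge, on the left; leave alone. Origin under its centre

How it is judged:
By the outcome, as a careful person would: the job done as asked, in the order asked, and still so for the second after the job is handed in, with the robot touching nothing.
It also fails if it takes over 58 s, if anything falls off the work surface, if the arm or the gripper's body presses on something with over 40 N, if the wrist force passes 120 N, or if a joint passes its speed limit or range.

### The arm

A 6-joint arm with a two-finger parallel gripper is mounted at the origin on a cart in front of the work surface, level with it; the furniture and walls round the work are solid. World frame = base frame: x ahead of the robot, y to its left, z up, the work surface at z = 0. Lengths are in m, angles in rad, forces in N, time in s.
With the tool pointing down it reaches from about 0.35 to 0.775 m from the base axis. Payload 5.5 kg.
Tool frame: the origin (TCP) lies midway between the tips of the shut fingers; the grasp point (between the pads) lies 19 mm behind it; z points along the fingers, y is the line along which they close (so a half turn about z gives the same grasp; the last joint's range is limited). The gripper opens to 85 mm and grips with 20 to 120 N. Pads are 22 mm wide; open, the fingers measure 114 mm over their backs; the gripper's body (76 mm by 85 mm) begins 54 mm behind the grasp point. The pads swing forward as they close: fully open they stand 13 mm farther back than shut.
Start: joints at [-1.396, 0.313, 0.046, 1.304, 0, 1.431], TCP at [0.178, -0.547, 0.231] pointing down, gripper open.
Joint ranges: [-2.76, 2.76], [-0.86, 1.69], [-1.03, 1.26], [-2.2, 2.34], [-1.47, 1.5], [-3.14, 3.14]. Speed limits (rad/s): [2.57, 2.57, 3.14, 3.14, 3.14, 3.14].

### API

Orientations are given as [roll, pitch, yaw] about the fixed x, y, z axes, in that order (R = Rz(yaw) Ry(pitch) Rx(roll)).
In Python, from cell import ctrl gives the robot as it stands.
- The arm moves only by the tool play_rows, never from a script. Its argument "targets" is a list that holds one entry, the list of rows, each a list of 7 numbers: the finger opening in m, from 0 to 0.0854, then the shift along the tool's x, y, z in m, then the turn, a rotation vector about the tool's x, y, z in degrees. In form: [[[grip, tx, ty, tz, ax, ay, az], ...]]. A call has exactly 5 rows; each row shifts and turns the commanded pose from where the row before left it, along the tool's axes as they then stand; what a row does not reach is not made up. A row lasts 1/12 s, in which the tool goes at most 41.7 mm and 7.16 degrees, less where a joint would pass 70% of its speed; a pose out of reach is approached as far as the arm can. A call is refused whole if a number of a shift passes 0.0417 or a number of a turn 7.16, either way. A call with a gripper value outside its range is refused whole. The fingers move at their own pace and stop on an object; the grip force is fixed at half the most. Time passes only in rows, so rows that do not move let the fingers close, or fill a call up. It gives the time, the measured TCP pose, the force, the opening and the grip force at its end, in the units of the state.
- ctrl.sense(): the state, without advancing time (a new reading comes with each control period).
- ctrl.read_camera(name): name is "scene" or "side" or "wrist"; returns the picture (480x640x3 uint8, red, green, blue); there is no depth.
- ctrl.camera_model(name): a dict with "fov_y" (degrees; the focal length in pixels is half the picture's height over the tangent of half this angle, whatever the lens; pixels are square), "cx", "cy" (the principal point, pixels), "k1" (the pictures are not rectified: a ray, as slopes to the right and down, at radius r is drawn at 1 + k1 r^2 times it, then the intrinsics apply), "T" (4x4, takes a point from camera to world coordinates). Camera axes: x right, y down, z forward; pixel columns grow to the right and rows downward; lengths in m; the calibration is good to about 2 mm. A picture is of the moment at which its call begins: read the wrist's pose just before it. camera_model takes no time and is no camera call; for the wrist camera it gives the pose at the moment of the call.
- ctrl.job_done(): hands the job in; it is judged then, once.
The state is a dict: "time": time; "qpos": joint angles; "qvel": joint speeds; "effort": joint torques, N m; "tcp_pos": TCP position; "tool_rot": TCP orientation; "wrist_force": force on the tool from outside, world axes, zero at the start; "ft_torque": the same for the moment, N m; "gripper_width": finger opening in m; "grasp_force": force on a finger pad.
Only numpy, scipy, OpenCV 4.12 (cv2) and the standard library are available. Lean on these libraries where they do the work, as an engineer would, in place of code of your own. Each camera call takes 0.05 s, during which the arm holds its last target. There are 200 camera calls.

## Working session

There is one attempt and no reset: what is moved stays moved. The work goes in short steps, Python scripts to look and compute and a tool call to move; the robot and the scene stay as the last step left them, time stands still between calls to the robot, and variables do not carry over. Pictures are saved under pics/ and viewed, at most 10 in all, crops included, and the job is handed in when it is done.

Besides the shell and the picture viewer there is one more tool, called after "Call:" as name(argument=value, ...), one argument or row to a line, values as JSON. play_rows: Moves the arm, as the interface text tells. Its arguments: {"type":"object","properties":{"targets":{"type":"array"}},"required":["targets"]}

```bash
mkdir -p pics; ls; python3 - <<'E'
from cell import ctrl
import cv2,numpy as np
for n in("scene","side"):
    im=ctrl.read_camera(n); cv2.imwrite(f"pics/{n}0.png",im[:,:,::-1])
    m=ctrl.camera_model(n); print(n,m["fov_y"],m["cx"],m["cy"],m["k1"],np.round(m["T"],3).tolist())
s=ctrl.sense();print(s["time"],s["tcp_pos"],s["tool_rot"],s["gripper_width"])
E
```

```text
pics
scene 43.84627626133714 316.72504695766145 239.2072463852631 -0.09413071655154114 [[0.472, -0.414, 0.778, -0.344], [-0.881, -0.234, 0.41, -0.475], [0.012, -0.88, -0.475, 0.63], [0.0, 0.0, 0.0, 1.0]]
side 45.747491951165415 317.3622304960951 235.75383830550575 0.010034546268943925 [[0.941, -0.215, 0.26, 0.209], [-0.338, -0.594, 0.73, -0.956], [-0.002, -0.775, -0.631, 0.917], [0.0, 0.0, 0.0, 1.0]]
0.1 [ 0.17794316 -0.54628624  0.23050564] [-3.13995508e+00 -2.32224035e-04  3.14815089e-01] 0.08546252716301991
```

View pics/scene0.png

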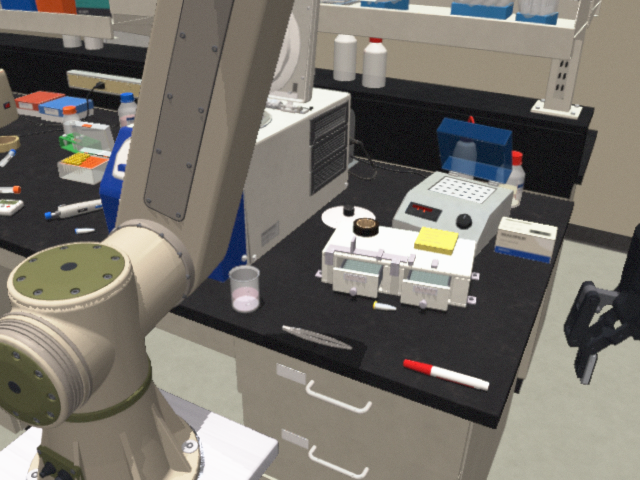

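View pics/side0.png

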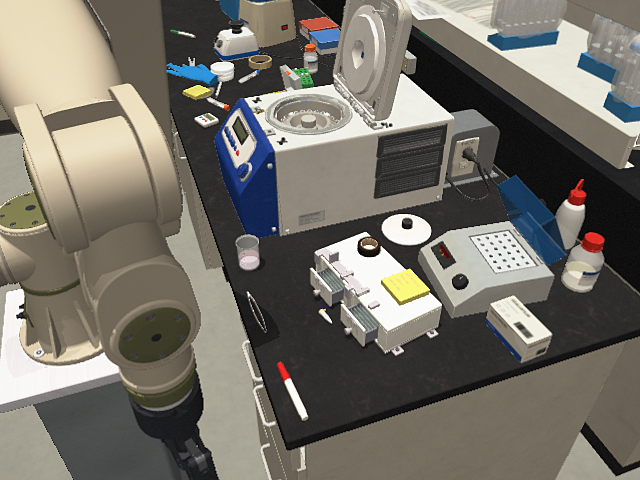

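The scene view shows the cabinet at about (320–480, 225–305) and the side view at about (310–440, 235–350). Both drawers are open, and the tape, pad and tube are all visible. I'll enlarge both views for pixel picking.

```bash
python3 - <<'E'
import cv2
a=cv2.imread("pics/scene0.png")[215:315,315:485];b=cv2.imread("pics/side0.png")[228:358,300:450]
cv2.imwrite("pics/ca.png",cv2.resize(a,None,fx=4.7,fy=4.7,interpolation=cv2.INTER_CUBIC))
cv2.imwrite("pics/cb.png",cv2.resize(b,None,fx=4.6,fy=4.6,interpolation=cv2.INTER_CUBIC))
E
```

```text
(no output)
```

View pics/ca.png

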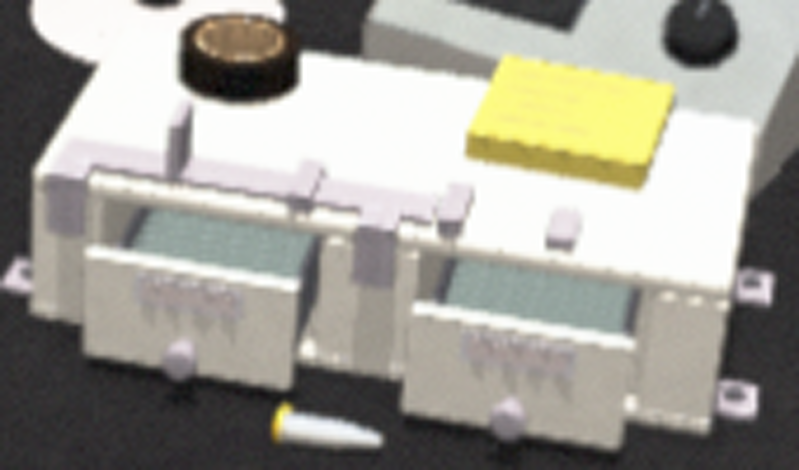

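View pics/cb.png

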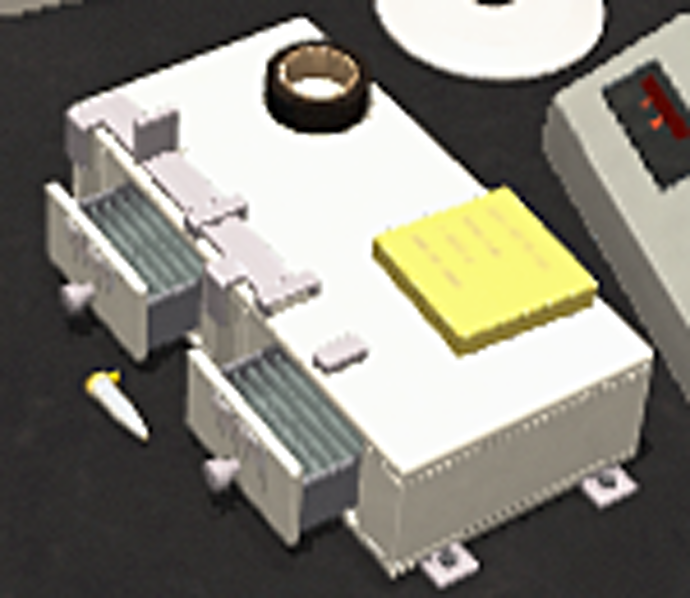

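The crops are clear. In ca.png the cabinet's top corners are at (37,172), (728,292) and (755,122), and the drawer fronts' top edges run (87,252)–(299,289) and (413,310)–(632,345). In cb.png they are at (405,474), (652,355) and (303,17), with fronts (47,188)–(148,290) and (190,352)–(300,470). The tab top is at about (157,113).

```bash
cat > h.py <<'E'
import cv2,numpy as np
from cell import ctrl
def ray(n,p,m=None):
    m=m or ctrl.camera_model(n); f=240/np.tan(np.radians(m["fov_y"]/2))
    K=np.array([[f,0,m["cx"]],[0,f,m["cy"]],[0,0,1]])
    u=cv2.undistortPoints(np.array([[p]],float),K,np.array([m["k1"],0,0,0.]))[0,0]
    T=np.array(m["T"]); return T[:3,3],T[:3,:3]@[u[0],u[1],1]
def plane(n,p,z,m=None):
    o,d=ray(n,p,m); return o+d*(z-o[2])/d[2]
A=lambda x,y:((x+.5)/4.7-.5+315,(y+.5)/4.7-.5+215)
B=lambda x,y:((x+.5)/4.6-.5+300,(y+.5)/4.6-.5+228)
E
python3 - <<'E'
from h import *
def show(k,z,a=None,b=None):
    print(k,*[np.round(plane(n,p,z)*1000,1)[:2] for n,p in(("scene",a and A(*a)),("side",b and B(*b))) if p])
show("FL",.07,(37,172),(68,108)); show("FR",.07,(728,292),(405,474)); show("BR",.07,(755,122),(652,355)); show("BL",.07,(105,60),(303,17))
show("LdL",.056,(87,252),(47,188)); show("LdR",.056,(299,289),(148,290))
show("RdL",.056,(413,310),(190,352)); show("RdR",.056,(632,345),(300,470))
show("tabtopfront",.1,(183,108),(137,122)); show("tabtopback",.1,(190,104),(178,108))
show("tongueMid botL",.046,(355,284)); show("tongueMid botR",.046,(392,290),(238,310))
show("tube",.006,(330,427),(115,405)); 
E
```

```text
FL [536.4 -23.2] [533.3 -25.7]
FR [ 583.4 -296.2] [ 588.3 -299.3]
BR [ 724.1 -269.2] [ 721.6 -273.3]
BL [639.   -2.9] [671.7   1. ]
LdL [511.2 -59. ] [509.1 -63.1]
LdR [ 526.7 -143.5] [ 530.3 -145.5]
RdL [ 534.1 -187.9] [ 534.  -189.2]
RdR [ 551.3 -269.8] [ 552.8 -271. ]
tabtopfront [564.1 -74.2] [549.2 -79.4]
tabtopback [568.6 -75.2] [571.3 -76.5]
tongueMid botL [ 556.2 -155.7]
tongueMid botR [ 559.2 -170.3] [ 568.8 -162.8]
tube [ 514.2 -165.3] [ 507.1 -164.7]
```

Call:
play_rows(
  targets=[
    [[0,0,0,0,0,0,3.7],[0,0,0,0,0,0,3.7],[0,0,0,0,0,6.67,0],[0,0,0,0,0,6.67,0],[0,0,0,0,0,6.66,0]],
  ],
)

```text
time: 0.52
tcp_pos: [0.179, -0.547, 0.2323]
tool_rot: [3.139, -0.354, 0.188]
wrist_force: [-1.2, -0.1, -0.8]
gripper_width: 0.0251
grasp_force: 0.0
```

```bash
cat >> h.py <<'E'
from scipy.spatial.transform import Rotation as Ro
O=np.array([.6292,-.1482,0]); YAW=.186
Rc=Ro.from_euler("z",YAW).as_matrix()
def where():
    s=ctrl.sense(); p=np.array(s["tcp_pos"]); R=Ro.from_euler("xyz",s["tool_rot"]).as_matrix()
    print("t",round(s["time"],2),"cab mm",np.round(Rc.T@(p-O)*1000,1),"rpy",np.round(s["tool_rot"],3),"F",np.round(Rc.T@np.array(s["wrist_force"]),1),"w",round(s["gripper_width"],4)); return p,R
def to(*cabs):
    p,R=where(); p=Rc.T@(p-O)
    for c in cabs: 
        c=np.array(c)/1000; d=R.T@Rc@(c-p); print(c,"tool shift mm",np.round(d*1000,1),"norm",round(np.linalg.norm(d)*1000,1)); p=c
E
python3 - <<'E'
from h import *
to((-150,-64,200),(-150,-64,40),(-115,-64,40))
for n,p in(("scene",(243,278)),("side",(278,232))): print("centrifuge corner",np.round(plane(n,p,0),3))
for n,p in(("scene",(245,268)),("side",(247,238))): print("beaker top",np.round(plane(n,p,.07),3))
E
```

```text
t 0.52 cab mm [-516.2 -308.6  232.3] rpy [ 3.139 -0.354  0.188] F [-1.2  0.1 -0.8] w 0.0251
[-0.15  -0.064  0.2  ] tool shift mm [ 332.8 -244.3  156.7] norm 441.5
[-0.15  -0.064  0.04 ] tool shift mm [-55.5  -0.5 150.1] norm 160.0
[-0.115 -0.064  0.04 ] tool shift mm [32.8  0.  12.1] norm 35.0
centrifuge corner [0.473 0.12  0.   ]
centrifuge corner [ 0.497  0.154 -0.   ]
beaker top [0.413 0.07  0.07 ]
beaker top [0.4   0.073 0.07 ]
```

Call:
play_rows(
  targets=[
    [[0,0.0222,-0.0163,0.0104,0,0,0],[0,0.0222,-0.0163,0.0104,0,0,0],[0,0.0222,-0.0163,0.0104,0,0,0],[0,0.0222,-0.0163,0.0104,0,0,0],[0,0.0222,-0.0163,0.0104,0,0,0]],
  ],
)

```text
time: 0.93
tcp_pos: [0.2833, -0.4431, 0.2197]
tool_rot: [-3.14, -0.349, 0.184]
wrist_force: [0.1, -0.4, 0.3]
gripper_width: -0.0004
grasp_force: 0.0
```

Call:
play_rows(
  targets=[
    [[0,0.0222,-0.0163,0.0104,0,0,0],[0,0.0222,-0.0163,0.0104,0,0,0],[0,0.0222,-0.0163,0.0104,0,0,0],[0,0.0222,-0.0163,0.0104,0,0,0],[0,0.0222,-0.0163,0.0104,0,0,0]],
  ],
)

```text
time: 1.35
tcp_pos: [0.3885, -0.3401, 0.2091]
tool_rot: [-3.141, -0.349, 0.185]
wrist_force: [-1.3, -0.7, 0.7]
gripper_width: 0.0002
grasp_force: 0.0
```

Call:
play_rows(
  targets=[
    [[0,0.0222,-0.0163,0.0104,0,0,0],[0,0.0222,-0.0163,0.0104,0,0,0],[0,0.0222,-0.0163,0.0104,0,0,0],[0,0.0222,-0.0163,0.0104,0,0,0],[0,0.0222,-0.0163,0.0104,0,0,0]],
  ],
)

```text
time: 1.77
tcp_pos: [0.4935, -0.2374, 0.1982]
tool_rot: [-3.141, -0.349, 0.185]
wrist_force: [-0.3, -0.4, -0.5]
gripper_width: 0.0
grasp_force: 0.0
```

```bash
python3 - <<'E'
from h import *
to((-150,-64,40),(-115,-64,40))
im=ctrl.read_camera("wrist"); cv2.imwrite("pics/w1.png",im[:,:,::-1])
E
```

```text
t 1.77 cab mm [-149.9  -62.6  198.2] rpy [-3.141 -0.349  0.185] F [-0.3 -0.3 -0.5] w 0.0
[-0.15  -0.064  0.04 ] tool shift mm [-54.1   1.5 148.6] norm 158.2
[-0.115 -0.064  0.04 ] tool shift mm [32.9 -0.  12. ] norm 35.0
```

View pics/w1.png

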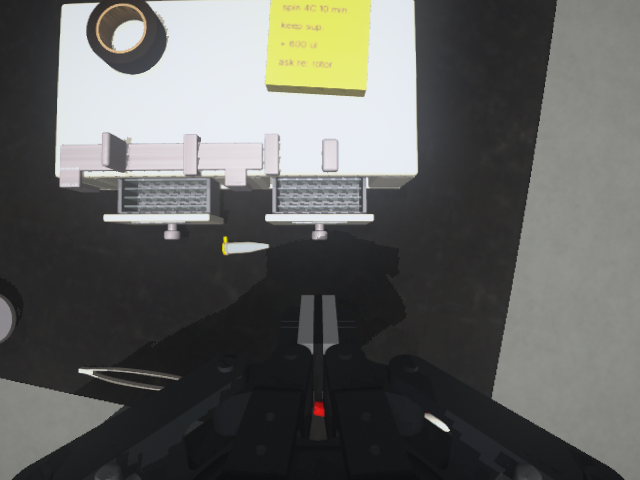

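The wrist view shows the fingers lined up with the right drawer: its knob is at (319,232) and the fingers at x≈318. The drawer fronts' top edges are at row ~217, the tab top is at about (104–110,135), and the tube at (222–268,247) lies lower than the fingers will go. I'll check the points from this view.

```bash
python3 - <<'E'
from h import *
for k,p,z in(("FL",(56,177),.07),("FR",(416,186),.07),("LdL",(104,218),.056),("LdR",(222,221),.056),("RdL",(266,219),.056),("RdR",(373,219),.056),("tab TL",(102,134),.1),("tab TR front",(110,135),.1),("tab bot left",(106,168),.075)):
    print(k,np.round(Rc.T@(plane("wrist",p,z)-O)*1000,1))
E
```

```text
FL [-64.4 142.9  70. ]
FR [ -71.5 -132.9   70. ]
LdL [-95.  111.8  56. ]
LdR [-97.3  16.7  56. ]
RdL [-95.7 -18.1  56. ]
RdR [ -95.5 -102.3   56. ]
tab TL [-40.3  90.  100. ]
tab TR front [-41.1  84.3 100. ]
tab bot left [-58.8 100.5  75. ]
```

Call:
play_rows(
  targets=[
    [[0,-0.0108,0,0.03,0,0,0],[0,-0.0108,0,0.03,0,0,0],[0,-0.0108,0,0.03,0,0,0],[0,-0.0108,0,0.03,0,0,0],[0,-0.0108,0,0.0285,0,0,0]],
  ],
)

```text
time: 2.23
tcp_pos: [0.4925, -0.2383, 0.039]
tool_rot: [-3.141, -0.349, 0.186]
wrist_force: [-0.0, -0.6, -0.2]
gripper_width: 0.0002
grasp_force: 0.0
```

Call:
play_rows(
  targets=[
    [[0,0.0066,0,0.0024,0,0,0],[0,0.0066,0,0.0024,0,0,0],[0,0.0066,0,0.0024,0,0,0],[0,0.0066,0,0.0024,0,0,0],[0,0.0056,0,0.002,0,0,0]],
  ],
)

```text
time: 2.65
tcp_pos: [0.529, -0.2337, 0.0432]
tool_rot: [3.138, -0.352, 0.187]
wrist_force: [-0.3, -0.8, 0.1]
gripper_width: -0.0001
grasp_force: 0.0
```

Call:
play_rows(
  targets=[
    [[0,0.0028,0,0.001,0,0,0],[0,0.0028,0,0.001,0,0,0],[0,0.0028,0,0.001,0,0,0],[0,0.0028,0,0.001,0,0,0],[0,0.0028,0,0.001,0,0,0]],
  ],
)

```text
time: 3.07
tcp_pos: [0.541, -0.2299, 0.0408]
tool_rot: [3.141, -0.349, 0.185]
wrist_force: [-2.1, -1.4, 1.4]
gripper_width: 0.0
grasp_force: 1.0
```

```bash
python3 -c "
from h import *
where()"
```

```text
t 3.07 cab mm [-101.8  -64.    40.8] rpy [ 3.141 -0.349  0.185] F [-2.3 -1.   1.4] w 0.0
```

Call:
play_rows(
  targets=[
    [[0,0.0028,0,0.001,0,0,0],[0,0.0028,0,0.001,0,0,0],[0,0.0028,0,0.001,0,0,0],[0,0.0028,0,0.001,0,0,0],[0,0.0025,0,0.001,0,0,0]],
  ],
)

```text
time: 3.48
tcp_pos: [0.5556, -0.2271, 0.0407]
tool_rot: [3.142, -0.349, 0.186]
wrist_force: [-2.5, -0.6, 1.3]
gripper_width: -0.0002
grasp_force: 0.9
```

Call:
play_rows(
  targets=[
    [[0,0.001,0,0.0004,0,0,0],[0,0.001,0,0.0004,0,0,0],[0,0.001,0,0.0004,0,0,0],[0,0.001,0,0.0004,0,0,0],[0,0.001,0,0.0004,0,0,0]],
  ],
)

```text
time: 3.9
tcp_pos: [0.5606, -0.2261, 0.0405]
tool_rot: [-3.142, -0.349, 0.186]
wrist_force: [-1.8, 0.4, 1.1]
gripper_width: 0.0
grasp_force: 0.8
```

```bash
python3 -c "
from h import *
where()"
```

```text
t 3.9 cab mm [-81.8 -63.9  40.5] rpy [-3.142 -0.349  0.186] F [-1.7  0.8  1.1] w 0.0
```

Not at the stop yet, so I'll keep going in small steps until the force rises.

Call:
play_rows(
  targets=[
    [[0,0.0007,0,0.0003,0,0,0],[0,0.0007,0,0.0003,0,0,0],[0,0.0007,0,0.0003,0,0,0],[0,0.0007,0,0.0003,0,0,0],[0,0.0007,0,0.0003,0,0,0]],
  ],
)

```text
time: 4.32
tcp_pos: [0.5644, -0.2254, 0.0403]
tool_rot: [3.142, -0.349, 0.186]
wrist_force: [-1.5, -0.6, 1.3]
gripper_width: -0.0001
grasp_force: 0.8
```

Call:
play_rows(
  targets=[
    [[0,0.0005,0,0.0002,0,0,0],[0,0.0005,0,0.0002,0,0,0],[0,0.0005,0,0.0002,0,0,0],[0,0.0005,0,0.0002,0,0,0],[0,0.0005,0,0.0002,0,0,0]],
  ],
)

```text
time: 4.73
tcp_pos: [0.5655, -0.2252, 0.0399]
tool_rot: [-3.142, -0.346, 0.184]
wrist_force: [-10.6, -1.3, 6.8]
gripper_width: 0.0003
grasp_force: 5.4
```

The right drawer is home: the stop was felt at about 10 N. Next I back off and shift to the left drawer.

Call:
play_rows(
  targets=[
    [[0,-0.0109,0,-0.004,0,0,0],[0,-0.0109,0,-0.004,0,0,0],[0,-0.0109,0,-0.004,0,0,0],[0,-0.0109,0,-0.004,0,0,0],[0,-0.0109,0,-0.004,0,0,0]],
  ],
)

```text
time: 5.15
tcp_pos: [0.5086, -0.2358, 0.0403]
tool_rot: [-3.141, -0.349, 0.185]
wrist_force: [-1.1, 0.2, -0.0]
gripper_width: 0.0001
grasp_force: 0.0
```

Call:
play_rows(
  targets=[
    [[0,0,-0.0257,0,0,0,0],[0,0,-0.0257,0,0,0,0],[0,0,-0.0257,0,0,0,0],[0,0,-0.0257,0,0,0,0],[0,0,-0.0257,0,0,0,0]],
  ],
)

```text
time: 5.57
tcp_pos: [0.4851, -0.1088, 0.0404]
tool_rot: [-3.142, -0.349, 0.184]
wrist_force: [0.7, 0.8, -0.1]
gripper_width: 0.0
grasp_force: 0.0
```

```bash
python3 -c "
from h import *
to((-112,65,40),(-82,65,40))"
```

```text
t 5.57 cab mm [-134.4   65.4   40.4] rpy [-3.142 -0.349  0.184] F [ 0.8  0.6 -0.1] w 0.0
[-0.112  0.065  0.04 ] tool shift mm [20.9  0.3  8. ] norm 22.4
[-0.082  0.065  0.04 ] tool shift mm [28.2 -0.  10.3] norm 30.0
```

Call:
play_rows(
  targets=[
    [[0,0.0042,0,0.0015,0,0,0],[0,0.0042,0,0.0015,0,0,0],[0,0.0042,0,0.0015,0,0,0],[0,0.0042,0,0.0015,0,0,0],[0,0.0034,0,0.0012,0,0,0]],
  ],
)

```text
time: 5.98
tcp_pos: [0.5086, -0.1067, 0.0409]
tool_rot: [3.141, -0.35, 0.185]
wrist_force: [0.0, 0.5, 0.6]
gripper_width: 0.0001
grasp_force: 0.0
```

Call:
play_rows(
  targets=[
    [[0,0.0028,0,0.001,0,0,0],[0,0.0028,0,0.001,0,0,0],[0,0.0028,0,0.001,0,0,0],[0,0.0028,0,0.001,0,0,0],[0,0.0028,0,0.001,0,0,0]],
  ],
)

```text
time: 6.4
tcp_pos: [0.5219, -0.1029, 0.0404]
tool_rot: [3.142, -0.348, 0.185]
wrist_force: [-1.7, -2.0, 0.1]
gripper_width: 0.0002
grasp_force: 1.0
```

Call:
play_rows(
  targets=[
    [[0,0.0026,0,0.001,0,0,0],[0,0.0026,0,0.001,0,0,0],[0,0.0022,0,0.0008,0,0,0],[0,0.0018,0,0.0007,0,0,0],[0,0.001,0,0.0004,0,0,0]],
  ],
)

```text
time: 6.82
tcp_pos: [0.5328, -0.1005, 0.0404]
tool_rot: [-3.142, -0.349, 0.186]
wrist_force: [-1.1, -1.5, -0.5]
gripper_width: -0.0004
grasp_force: 0.8
```

```bash
python3 -c "
from h import *
where()"
```

```text
t 6.82 cab mm [-85.9  64.7  40.4] rpy [-3.142 -0.349  0.186] F [-1.3 -1.2 -0.5] w -0.0004
```

Call:
play_rows(
  targets=[
    [[0,0.0011,0,0.0004,0,0,0],[0,0.0011,0,0.0004,0,0,0],[0,0.0011,0,0.0004,0,0,0],[0,0.0011,0,0.0004,0,0,0],[0,0.0011,0,0.0004,0,0,0]],
  ],
)

```text
time: 7.23
tcp_pos: [0.5384, -0.0995, 0.0404]
tool_rot: [-3.141, -0.349, 0.186]
wrist_force: [-1.6, -1.2, -0.2]
gripper_width: 0.0002
grasp_force: 0.8
```

Call:
play_rows(
  targets=[
    [[0,0.0006,0,0.0002,0,0,0],[0,0.0006,0,0.0002,0,0,0],[0,0.0006,0,0.0002,0,0,0],[0,0.0005,0,0.0002,0,0,0],[0,0.0005,0,0.0002,0,0,0]],
  ],
)

```text
time: 7.65
tcp_pos: [0.5412, -0.0989, 0.0403]
tool_rot: [-3.141, -0.349, 0.186]
wrist_force: [-3.5, -1.9, 1.1]
gripper_width: 0.0001
grasp_force: 1.8
```

Call:
play_rows(
  targets=[
    [[0,0.0005,0,0.0002,0,0,0],[0,0.0005,0,0.0002,0,0,0],[0,0.0005,0,0.0002,0,0,0],[0,0.0002,0,0.0001,0,0,0],[0,0,0,0,0,0,0]],
  ],
)

```text
time: 8.07
tcp_pos: [0.5414, -0.0989, 0.04]
tool_rot: [3.142, -0.346, 0.184]
wrist_force: [-10.6, -2.3, 7.1]
gripper_width: 0.0003
grasp_force: 5.2
```

Call:
play_rows(
  targets=[
    [[0,-0.0109,0,-0.004,0,0,0],[0,-0.0109,0,-0.004,0,0,0],[0,-0.0109,0,-0.004,0,0,0],[0,-0.0109,0,-0.004,0,0,0],[0,-0.0109,0,-0.004,0,0,0]],
  ],
)

```text
time: 8.48
tcp_pos: [0.4848, -0.1095, 0.0406]
tool_rot: [3.142, -0.349, 0.186]
wrist_force: [0.1, 0.3, -0.7]
gripper_width: 0.0002
grasp_force: 0.0
```

Call:
play_rows(
  targets=[
    [[0,0.008,-0.005,-0.024,0,0,0],[0,0.008,-0.005,-0.024,0,0,0],[0,0.008,-0.005,-0.024,0,0,0],[0,0.008,-0.005,-0.024,0,0,0],[0,0.008,-0.005,-0.024,0,0,0]],
  ],
)

```text
time: 8.9
tcp_pos: [0.477, -0.0854, 0.1682]
tool_rot: [3.141, -0.349, 0.185]
wrist_force: [0.9, -0.2, -0.7]
gripper_width: -0.0006
grasp_force: 0.0
```

```bash
python3 - <<'E'
from h import *
where()
import pickle
m=ctrl.camera_model("wrist"); im=ctrl.read_camera("wrist"); cv2.imwrite("pics/w2.png",im[:,:,::-1]); pickle.dump(m,open("m2","wb"))
E
```

```text
t 8.9 cab mm [-138.    89.9  168.2] rpy [ 3.141 -0.349  0.185] F [ 0.9 -0.4 -0.7] w -0.0006
```

View pics/w2.png

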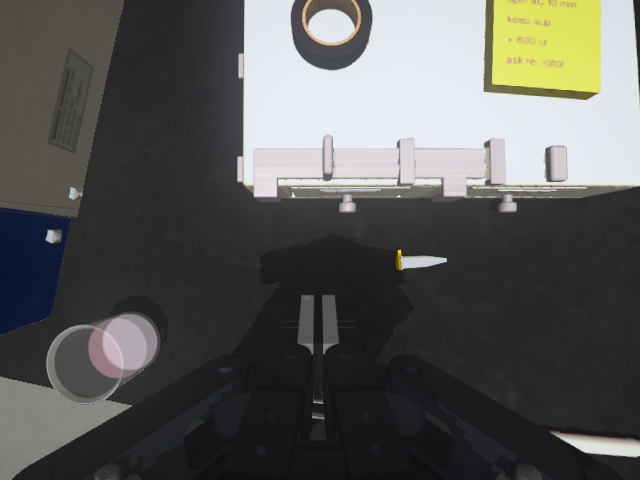

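Both drawers look flush. The tab, seen edge-on, is at columns 323–332 and rows 136–178, just right of the fingers (column 318). The tape, pad and tube haven't moved.

```bash
python3 - <<'E'
from h import *
import pickle
m=pickle.load(open("m2","rb"))
for p,z in(((323,138),.1),((332,138),.1),((323,176),.1),((254,150),.075),((243,187),.07)): print(p,np.round(Rc.T@(plane("wrist",p,z,m)-O)*1000,1))
to((-138,115,150),(-58,115,150),(-58,115,85))
E
```

```text
(323, 138) [-43.7  86.9 100. ]
(332, 138) [-43.7  81.5 100. ]
(323, 176) [-66.7  86.9 100. ]
(254, 150) [-44.5 132.4  75. ]
(243, 187) [-68.4 140.6  70. ]
t 8.95 cab mm [-135.6   88.9  173.4] rpy [ 3.137 -0.356  0.187] F [1.3 0.7 3.3] w 0.0001
[-0.138  0.115  0.15 ] tool shift mm [-10.4 -26.2  21. ] norm 35.1
[-0.058  0.115  0.15 ] tool shift mm [75.  -0.  27.9] norm 80.0
[-0.058  0.115  0.085] tool shift mm [-22.6  -0.3  60.9] norm 65.0
```

Call:
play_rows(
  targets=[
    [[0,0.0142,-0.0052,0.009,0,0,0],[0,0.0142,-0.0052,0.009,0,0,0],[0,0.0142,-0.0052,0.009,0,0,0],[0,0.0142,-0.0052,0.009,0,0,0],[0,0.0142,-0.0052,0.009,0,0,0]],
  ],
)

```text
time: 9.37
tcp_pos: [0.5539, -0.0447, 0.1487]
tool_rot: [3.141, -0.349, 0.185]
wrist_force: [0.5, -0.6, -0.0]
gripper_width: -0.0003
grasp_force: 0.0
```

Call:
play_rows(
  targets=[
    [[0,-0.0045,0,0.0122,0,0,0],[0,-0.0045,0,0.0122,0,0,0],[0,-0.0045,0,0.0122,0,0,0],[0,-0.0045,0,0.0122,0,0,0],[0,-0.0045,0,0.0122,0,0,0]],
  ],
)

```text
time: 9.78
tcp_pos: [0.5529, -0.0451, 0.0832]
tool_rot: [-3.142, -0.349, 0.185]
wrist_force: [-0.1, 0.5, 0.2]
gripper_width: 0.0002
grasp_force: 0.0
```

Call:
play_rows(
  targets=[
    [[0,0,0.003,0,0,0,0],[0,0,0.003,0,0,0,0],[0,0,0.003,0,0,0,0],[0,0,0.003,0,0,0,0],[0,0,0.003,0,0,0,0]],
  ],
)

```text
time: 10.2
tcp_pos: [0.5573, -0.0603, 0.0851]
tool_rot: [3.141, -0.351, 0.186]
wrist_force: [0.0, 3.6, 2.1]
gripper_width: -0.0001
grasp_force: 1.2
```

```bash
python3 -c "
from h import *
where()"
```

```text
t 10.2 cab mm [-54.4  99.7  85.1] rpy [ 3.141 -0.351  0.186] F [0.7 3.6 2.1] w -0.0001
```

Contact with the tab at about TCP y = 100 mm. Now I slide it right.

Call:
play_rows(
  targets=[
    [[0,0,0.0035,0,0,0,0],[0,0,0.0035,0,0,0,0],[0,0,0.0035,0,0,0,0],[0,0,0.0035,0,0,0,0],[0,0,0.0035,0,0,0,0]],
  ],
)

```text
time: 10.62
tcp_pos: [0.5599, -0.077, 0.0842]
tool_rot: [-3.142, -0.35, 0.186]
wrist_force: [-0.3, 2.5, 1.0]
gripper_width: 0.0
grasp_force: 1.3
```

Call:
play_rows(
  targets=[
    [[0,0,0.0035,0,0,0,0],[0,0,0.0035,0,0,0,0],[0,0,0.0035,0,0,0,0],[0,0,0.003,0,0,0,0],[0,0,0.002,0,0,0,0]],
  ],
)

```text
time: 11.03
tcp_pos: [0.5627, -0.0925, 0.0839]
tool_rot: [3.141, -0.349, 0.185]
wrist_force: [0.7, 2.7, 0.9]
gripper_width: 0.0002
grasp_force: 1.1
```

Call:
play_rows(
  targets=[
    [[0,0,0.001,0,0,0,0],[0,0,0.001,0,0,0,0],[0,0,0.001,0,0,0,0],[0,0,0.001,0,0,0,0],[0,0,0.001,0,0,0,0]],
  ],
)

```text
time: 11.45
tcp_pos: [0.5634, -0.0969, 0.0839]
tool_rot: [-3.142, -0.349, 0.186]
wrist_force: [0.7, 1.1, 1.2]
gripper_width: 0.0001
grasp_force: 1.1
```

```bash
python3 -c "
from h import *
where()"
```

```text
t 11.45 cab mm [-55.2  62.6  83.9] rpy [-3.142 -0.349  0.186] F [0.8 1.  1.2] w 0.0001
```

Call:
play_rows(
  targets=[
    [[0,0,0.0008,0,0,0,0],[0,0,0.0008,0,0,0,0],[0,0,0.0008,0,0,0,0],[0,0,0.0008,0,0,0,0],[0,0,0.0008,0,0,0,0]],
  ],
)

```text
time: 11.87
tcp_pos: [0.5641, -0.1009, 0.0839]
tool_rot: [-3.142, -0.349, 0.186]
wrist_force: [0.7, 1.9, -0.5]
gripper_width: -0.0002
grasp_force: 1.1
```

Call:
play_rows(
  targets=[
    [[0,0,0.0006,0,0,0,0],[0,0,0.0006,0,0,0,0],[0,0,0.0006,0,0,0,0],[0,0,0.0006,0,0,0,0],[0,0,0.0006,0,0,0,0]],
  ],
)

```text
time: 12.28
tcp_pos: [0.5642, -0.1016, 0.0839]
tool_rot: [-3.137, -0.35, 0.186]
wrist_force: [0.2, 10.5, 4.8]
gripper_width: 0.0001
grasp_force: 5.4
```

The stop was felt at about 10 N, after roughly 42 mm of travel. I'll move off sideways, lift and retreat, then check.

Call:
play_rows(
  targets=[
    [[0,0,-0.004,0,0,0,0],[0,0,-0.005,0,0,0,0],[0,0,-0.006,0,0,0,0],[0,0.005,0,-0.014,0,0,0],[0,0.006,0,-0.018,0,0,0]],
  ],
)

```text
time: 12.7
tcp_pos: [0.5594, -0.0883, 0.116]
tool_rot: [-3.14, -0.345, 0.185]
wrist_force: [0.3, 0.4, 0.1]
gripper_width: 0.0001
grasp_force: 0.0
```

Call:
play_rows(
  targets=[
    [[0,0.009,0,-0.024,0,0,0],[0,0.009,0,-0.024,0,0,0],[0,-0.02,0,-0.015,0,0,0],[0,-0.03,0,-0.011,0,0,0],[0,-0.03,0,-0.011,0,0,0]],
  ],
)

```text
time: 13.12
tcp_pos: [0.4753, -0.1056, 0.1774]
tool_rot: [3.139, -0.35, 0.187]
wrist_force: [-1.1, -0.3, 0.2]
gripper_width: 0.0004
grasp_force: 0.0
```

Call:
play_rows(
  targets=[
    [[0,-0.02,0,-0.007,0,0,0],[0,0,0,0,0,0,0],[0,0,0,0,0,0,0],[0,0,0,0,0,0,0],[0,0,0,0,0,0,0]],
  ],
)

```text
time: 13.53
tcp_pos: [0.4556, -0.1094, 0.1765]
tool_rot: [3.141, -0.35, 0.186]
wrist_force: [0.5, -0.6, -0.1]
gripper_width: -0.0002
grasp_force: 0.0
```

```bash
python3 - <<'E'
from h import *
where()
m=ctrl.camera_model("wrist"); im=ctrl.read_camera("wrist"); cv2.imwrite("pics/w3.png",im[:,:,::-1])
import pickle; pickle.dump(m,open("m3","wb"))
im=ctrl.read_camera("side")[228:358,300:450,::-1]
cv2.imwrite("pics/s3.png",cv2.resize(im,None,fx=4.6,fy=4.6,interpolation=cv2.INTER_CUBIC))
E
```

```text
t 13.53 cab mm [-163.5   70.2  176.5] rpy [ 3.141 -0.35   0.186] F [ 0.4 -0.7 -0.1] w -0.0002
```

View pics/w3.png

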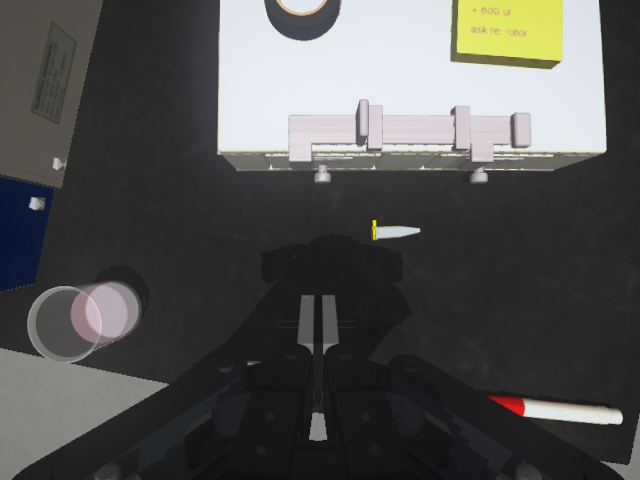

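View pics/s3.png

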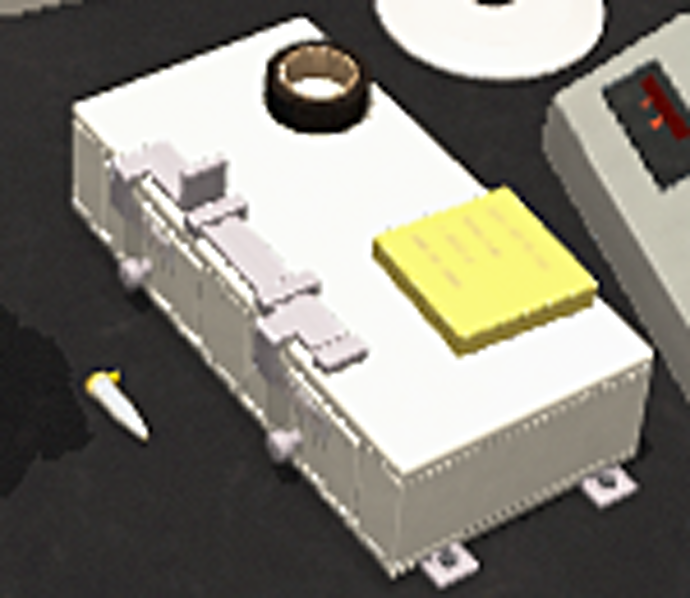

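Both drawers are flush and both tongues stand in front of them. The bar's right end is against its stop at about (520,130). The tape, pad and tube are unmoved, and the hand is clear.

```bash
python3 -c "
from cell import ctrl
print(ctrl.job_done())"
```

```text
the job is handed in; nothing more can be done
None
```

Both drawers are pushed home, the bar is slid right to its stop with its tongues in front of them, the loose things I could see in the final pictures look unmoved, the hand is clear, and the job is handed in at about 13.6 s.

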